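# Charge a brass lamp with two wax balls from the rotary feeder

### The job

Take the brass hand lamp by its handle (not the clay or the black one) and stand it on the table with its bowl centred under the spout of the blue drum feeder. Then turn the feeder's red knob counter-clockwise (seen from above), slowly enough that the wax balls drop into the bowl one at a time, and stop when two are in. Leave the third ball in the drum and the lamp under the spout, and let go.

Things in the scene. Friction and masses are not known exactly. Their poses are not given: they have to be found in the camera images.
- lamp_bowl (a point): Brass (yellow metal) hand lamp, loose, 0.2 kg: open round bowl, 84 mm outside, 76 mm inside, 30 mm high, floor 5 mm thick, with a bar handle. This point: on the bowl's axis, 15 mm above its underside; z up; the handle runs out along -x, at the start roughly towards the robot. A terracotta and a black lamp of the same shape stand about; the three swap places.
- lamp_handle (a point): Where to grip the brass lamp's handle, mid-height: 85 mm from the bowl's axis, 24 mm above the underside. The handle is 14 mm wide along this point's y, 30 mm high (9 to 39 mm above the underside) and runs along x, from 41 to 118 mm from the bowl's axis, with a small foot at its end. Grip it across y from above.
- feeder: The fixed feeder; origin on its vertical axis at table height. Blue round housing 148 mm across, its underside 50 mm and its top 92 mm up, on a green column of 45 mm radius and a foot of 62 mm radius, 6 mm high. Its -x axis points out through the side opening and the yellow spout. A lamp's handle should point that way (away from the drum), to keep the gripper clear of the spout.
- spout (a point): The drop point: centre of the open bottom of the yellow spout, 46 x 40 mm, 116 mm from the drum's axis along the feeder's -x, 49 mm above the table. Balls fall straight down here. The spout's walls reach down to this height and 144 mm out from the axis, so bring the lamp in level from farther out, lifted less than 15 mm.
- knob_grip (a point): Red bar knob on top of the green nine-finned star wheel; this point is on the turning axis, in the middle of the bar, 125 mm above the table. The bar is 60 mm long along this point's x, 14 mm wide along y, from 110 to 140 mm above the table; z is up. Light friction (about 0.1 N m); it stays where it is left.
- rotor (a joint): Turn of the star wheel and knob, rad, growing counter-clockwise seen from above; near 0 at the start, stops at -0.1 and 2.4. Fins 40 degrees apart carry the balls to the side opening. The first ball drops at a value of about 0.3, the second at 1.0, the third at 1.7 (each within 0.1): turning to about 1.35, in one grasp, drops two. At 0.5 rad/s or slower they fall singly.
- ball_1_center (a point): Centre of the cream wax ball nearest the side opening; drops first. Hard, 28 mm across, 10 g. All three balls lie in the open-topped drum, centres about 80 mm above the table and 56 mm from its axis. Axes mean nothing.
- ball_2_center (a point): Centre of the second wax ball, one pocket (40 degrees) behind the first.
- ball_3_center (a point): Centre of the third wax ball, one pocket behind the second; it must stay in the drum.

How it is judged:
On the way, in this order (a step that is already met when the one before it is completed fails the run):
1. the brass lamp stands with its bowl under the spout, all balls still in the drum (horizontal distance between lamp_bowl and spout below 0.025 m and angle between lamp_bowl's own z axis and vertical below 0.17 rad and height (world z) of lamp_bowl below 0.025 m and horizontal distance between each of ball_1_center, ball_2_center, ball_3_center and knob_grip below 0.068 m and height (world z) of each of ball_1_center, ball_2_center, ball_3_center above 0.06 m), for 0.2 s.
2. the first ball alone is in the bowl for half a second, the other two still in the drum (horizontal distance between lamp_bowl and spout below 0.025 m and angle between lamp_bowl's own z axis and vertical below 0.17 rad and height (world z) of lamp_bowl below 0.025 m and distance between ball_1_center and lamp_bowl below 0.035 m and horizontal distance between each of ball_2_center, ball_3_center and knob_grip below 0.068 m and height (world z) of each of ball_2_center, ball_3_center above 0.06 m), for 0.5 s.
At the end, for the whole second after the job is handed in: The brass lamp stands upright (within 10 degrees) on the table, bowl centre within 25 mm of the drop point in plan, with the first and second balls in its bowl (centres within 35 mm of the bowl's point); the third ball is still in the drum (horizontal distance between lamp_bowl and spout below 0.025 m and angle between lamp_bowl's own z axis and vertical below 0.17 rad and height (world z) of lamp_bowl below 0.025 m and distance between each of ball_1_center, ball_2_center and lamp_bowl below 0.035 m and horizontal distance between ball_3_center and knob_grip below 0.068 m and height (world z) of ball_3_center above 0.06 m); the robot touches nothing.
It also fails if it takes over 64 s, if anything falls off the work surface, if the arm or the gripper's body presses on something with over 40 N, if the wrist force passes 120 N, or if a joint passes its speed limit or range.

### The arm

A 6-joint arm with a two-finger parallel gripper is mounted at the origin on the work surface. World frame = base frame: x ahead of the robot, y to its left, z up, the work surface at z = 0. Lengths are in m, angles in rad, forces in N, time in s.
With the tool pointing down it reaches from about 0.15 to 0.775 m from the base axis. Payload 6.1 kg.
Tool frame: the origin (TCP) lies on the centre line of the jaws, within the pads' length; the fingertips stand 17 mm ahead of it and the grasp point (between the pads) lies 2 mm behind it; z points along the fingers, y is the line along which they close (so a half turn about z gives the same grasp; the last joint's range is limited). The gripper opens to 85 mm and grips with 20 to 120 N. Pads are 22 mm wide; open, the fingers measure 114 mm over their backs; the gripper's body (76 mm by 85 mm) begins 54 mm behind the grasp point. The pads swing forward as they close: fully open they stand 13 mm farther back than shut.
Start: joints at [1.155, 0.126, -0.04, 1.405, 0, 1.571], TCP at [0.212, 0.48, 0.248] pointing down, gripper open.
Joint ranges: [-2.72, 2.72], [-0.95, 1.95], [-1.27, 1.35], [-1.78, 2.02], [-1.46, 1.47], [-3.14, 3.14]. Speed limits (rad/s): [2.39, 2.39, 3.01, 3.14, 3.14, 3.14].

### API

Orientations are given as a unit quaternion [x, y, z, w].
In Python, from station import * gives the robot as it stands. The module is installed in compiled form; this text tells all that it offers.
- The arm moves only by the tool arm_command, never from a script. Its argument "series" is a list of rows, each an object with "delta_pos": the shift along the tool's x, y, z in m, a list of three; "yaw": the turn about the tool's z in degrees; "gripper": the opening in per cent of the stroke, from 0 (shut) to 100 (fully open). In form: [{"delta_pos": [tx, ty, tz], "yaw": yaw, "gripper": gripper}, ...]. A call has 1 to 5 rows; each row shifts and turns the commanded pose from where the row before left it, along the tool's axes as they then stand; what a row does not reach is not made up. A row lasts 1/10 s, in which the tool goes at most 50 mm and 8.59 degrees, less where a joint would pass 70% of its speed; a pose out of reach is approached as far as the arm can. A call is refused whole if a number of a shift passes 0.05 or a number of a turn 8.59, either way. A call with a gripper value outside its range is refused whole. The fingers move at their own pace and stop on an object; "newtons" is the grip in N (left out, the last holds). Time passes only in rows, so rows that do not move let the fingers close. It gives the time, the measured TCP pose, the force, the opening and the grip force at its end, in the units of the state.
- state(): the state, without advancing time (a new reading comes with each control period).
- snapshot(name): name is "side" or "top"; returns the picture (480x640x3 uint8, red, green, blue); there is no depth.
- calibration(name): a dict with "fx", "fy", "cx", "cy" (pixels), "R" (3x3) and "t" (3): a world point X has camera coordinates R X + t. Camera axes: x right, y down, z forward; pixel columns grow to the right and rows downward; lengths in m; the calibration is good to about 2 mm. A picture is of the moment at which its call begins. calibration takes no time and is no camera call.
- sign_off(): hands the job in; it is judged then, once.
The state is a dict: "time_s": time; "joints": joint angles; "joint_vel": joint speeds; "tau": joint torques, N m; "position": TCP position; "ee_rot": TCP orientation; "wrist_force": force on the tool from outside, world axes, zero at the start; "ft_torque": the same for the moment, N m; "gripper_width": opening from 0.0 (shut) to 1.0 (fully open); "finger_force": force on a finger pad.
Only numpy, scipy, OpenCV 4.12 (cv2) and the standard library are available. Lean on these libraries where they do the work, as an engineer would, in place of code of your own. Each camera call takes 0.05 s, during which the arm holds its last target. There are 200 camera calls.

## Working session

There is one attempt and no reset: what is moved stays moved. The work goes in short steps, Python scripts to look and compute and a tool call to move; the robot and the scene stay as the last step left them, time stands still between calls to the robot, and variables do not carry over. Pictures are saved under pics/ and viewed, at most 10 in all, crops included, and the job is handed in when it is done.

Besides the shell and the picture viewer there is one more tool, called after "Call:" as a command line: name --argument value ..., lists and objects as JSON in quotes. arm_command: Moves the arm, as the interface text tells. Its arguments: {"type":"object","properties":{"series":{"type":"array","items":{"type":"object","properties":{"delta_pos":{"type":"array","items":{"type":"number"}},"yaw":{"type":"number"},"gripper":{"type":"number"}}}},"newtons":{"type":"number"}},"required":["series"]}

```bash
mkdir -p pics
python3 - <<'E'
from station import *
import cv2,numpy as np
s=state();print(s)
for n in("side","top"):
    im=snapshot(n);np.save(n+'0.npy',im);cv2.imwrite(f'pics/{n}0.png',im[:,:,::-1]);c=calibration(n)
    print(n,c,'campos',-np.array(c['R']).T@np.array(c['t']))
E
```

```text
{'time_s': 0.0, 'joints': array([ 1.15500851e+00,  1.26412520e-01, -4.06131424e-02,  1.40542861e+00,
       -1.88160745e-05,  1.57079761e+00]), 'joint_vel': array([ 0.00019232, -0.00073019,  0.00055193, -0.00090093, -0.00032006,
       -0.00065354]), 'tau': array([ 3.71148926e-04, -4.35920155e+01,  3.52919376e+01,  1.74908596e-02,
        6.90492834e-05,  1.41267043e-05]), 'position': array([0.21189957, 0.47990836, 0.24750906]), 'ee_rot': array([ 2.06400162e-01,  9.78467315e-01, -8.13062906e-04, -1.61893228e-04]), 'wrist_force': array([ 0.75285534, -0.41083259, -0.178216  ]), 'ft_torque': array([-0.03347762, -0.03440456, -0.02578936]), 'finger_force': 0.0, 'gripper_width': 1.004249284352609}
side {'fx': 484.85719823241874, 'fy': 484.85719823241874, 'cx': 318.1494037554052, 'cy': 236.1041831890432, 'R': array([[ 0.99535548, -0.09569688,  0.01046797],
       [-0.04666353, -0.57472399, -0.81701582],
       [ 0.08420206,  0.8127327 , -0.57652022]]), 't': array([-0.53172188,  0.11209042,  0.97701134])} campos [ 0.45221646 -0.78051214  0.66041249]
top {'fx': 476.655429970761, 'fy': 476.655429970761, 'cx': 315.26314312528217, 'cy': 242.94212395669538, 'R': array([[ 0.00988229, -0.99983953, -0.01494174],
       [-0.98176542, -0.00686468, -0.18997247],
       [ 0.18983941,  0.01654665, -0.98167571]]), 't': array([0.02417804, 0.56160864, 1.02720788])} campos [0.35612447 0.01103258 1.11543647]
```

View pics/top0.png

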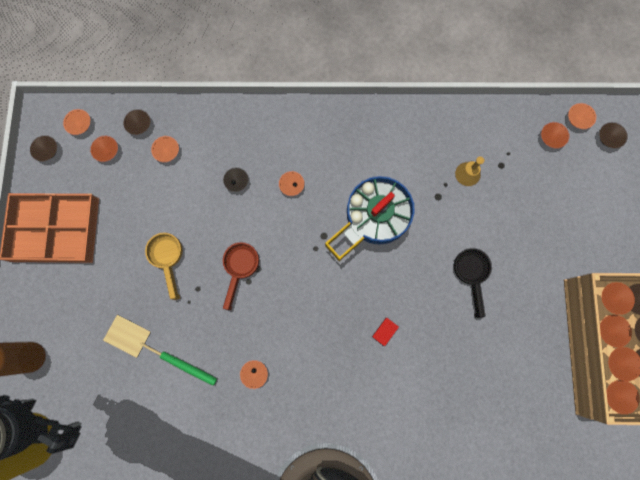

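View pics/side0.png

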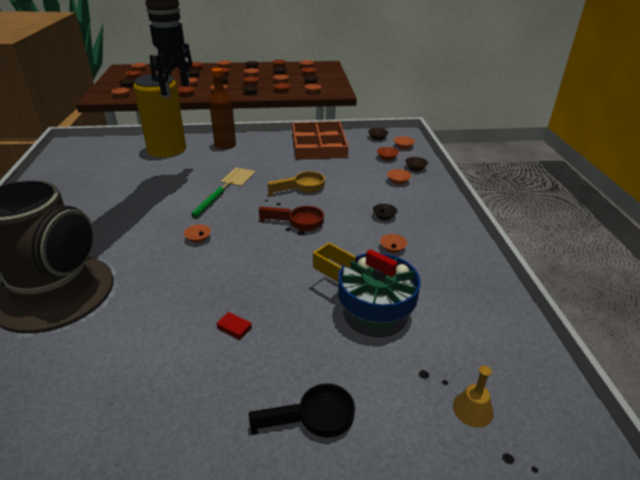

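The top view shows the brass lamp with its bowl at about (164,250) and handle end at (173,297). The drum is at (380,210), the spout at (346,241) and the red knob at (383,204). In the side view the brass bowl is at (309,182), the spout at (332,262) and the knob at (381,262).

```bash
cat > h.py <<'E'
from station import *
import cv2,numpy as np
def ray(n,uv,z):
    c=calibration(n);R=np.array(c['R']);o=-R.T@np.array(c['t'])
    d=R.T@np.array([(uv[0]-c['cx'])/c['fx'],(uv[1]-c['cy'])/c['fy'],1]);return o+d*(z-o[2])/d[2]
def mask(im,box,h0,h1,s=100,v=50):
    hsv=cv2.cvtColor(np.ascontiguousarray(im),cv2.COLOR_RGB2HSV);m=cv2.inRange(hsv,(h0,s,v),(h1,255,255))
    k=np.zeros_like(m);x0,y0,x1,y1=box;k[y0:y1,x0:x1]=m[y0:y1,x0:x1]
    k2,l,st,_=cv2.connectedComponentsWithStats(k);i=1+np.argmax(st[1:,4]);return np.uint8(l==i)*255
def planepts(n,m,z):
    c=max(cv2.findContours(m,0,cv2.CHAIN_APPROX_NONE)[0],key=cv2.contourArea)[:,0,:]
    return np.float32([ray(n,p,z)[:2] for p in c])
def lamp(n,im,box):
    m=mask(im,box,15,32)
    k=cv2.getStructuringElement(2,(17,17)) if n=='top' else cv2.getStructuringElement(2,(15,11))
    b=cv2.morphologyEx(m,cv2.MORPH_OPEN,k)
    c,w,a=cv2.fitEllipse(max(cv2.findContours(b,0,1)[0],key=cv2.contourArea))
    P=ray(n,c,.03); hm=cv2.subtract(m,cv2.dilate(b,np.ones((5,5))));hm=cv2.morphologyEx(hm,cv2.MORPH_OPEN,np.ones((3,3)))
    q=planepts(n,hm,.036);(h,sz,_)=cv2.minAreaRect(q)
    return c,w,P,np.array(h),np.array(sz)
def rect(n,m,z): return cv2.minAreaRect(planepts(n,m,z))
E
cat > m.py <<'E'
from h import *
T=np.load('top0.npy');S=np.load('side0.npy')
for n,im,b in(('top',T,(135,225,195,305)),('side',S,(260,165,335,200))):
    c,w,P,h,sz=lamp(n,im,b);d=P[:2]-h;print(n,'bowl',c,w,P,'handle',h,sz,'dist',np.hypot(*d),'dir deg',np.degrees(np.arctan2(d[1],d[0])))
for n,im,b in(('top',T,(340,170,420,255)),('side',S,(330,240,425,320))):
    m=mask(im,b,100,130,120,40)
    q=planepts(n,m,.092)
    if n=='top': print('drum',cv2.fitEllipse(q),cv2.minEnclosingCircle(q))
for n,im,b in(('top',T,(365,185,402,225)),('side',S,(360,245,400,275))):
    m=mask(im,b,0,8,130)|mask(im,b,172,180,130)
    print('knob',n,rect(n,m,.14),rect(n,m,.125))
    print(cv2.boundingRect(m))
for n,im,b in(('top',T,(320,215,375,265)),):
    m=mask(im,b,15,35);q=planepts(n,m,.09);print('spout',cv2.minAreaRect(q),cv2.boxPoints(cv2.minAreaRect(q)))
E
python3 m.py
```

```text
top bowl (163.1968994140625, 250.5209197998047) (34.83660888671875, 35.9263801574707) [0.54562062 0.38255984 0.03      ] handle [0.46481422 0.35714906] [0.06677072 0.01954624] dist 0.08470762944705185 dir deg 17.456528390131236
side bowl (300.9586181640625, 182.09799194335938) (17.54438591003418, 60.46746826171875) [0.52241997 0.36142384 0.03      ] handle [0.43915486 0.29444647] [0.01038486 0.0050821 ] dist 0.10685994159286678 dir deg 38.812746227352065
drum ((0.6309544444084167, -0.11352172493934631), (0.14329949021339417, 0.14515815675258636), 80.49147033691406) ((0.6300633549690247, -0.1144920364022255), 0.07699675858020782)
knob top ((0.6302557587623596, -0.1133994460105896), (0.015040374360978603, 0.06328095495700836), 45.65856170654297) ((0.6344714164733887, -0.11531286686658859), (0.01527163852006197, 0.0642540454864502), 45.658241271972656)
(372, 192, 22, 24)
knob side ((0.6282183527946472, -0.13182134926319122), (0.04067196324467659, 0.06989604979753494), 46.00176239013672) ((0.6332914233207703, -0.11312395334243774), (0.041844263672828674, 0.07191069424152374), 46.001705169677734)
(366, 250, 30, 25)
spout ((0.5590264797210693, -0.03436088562011719), (0.0509965643286705, 0.07508167624473572), 42.542884826660156) [[ 0.5148571  -0.02394232]
 [ 0.565623   -0.07926036]
 [ 0.60319585 -0.04477945]
 [ 0.55243     0.01053859]]
```

Run:
```python
import cv2
a=cv2.imread('pics/top0.png')[170:270,320:420];b=cv2.imread('pics/side0.png')[230:340,300:430]
cv2.imwrite('pics/crop1.png',cv2.hconcat([cv2.resize(a,(400,400),interpolation=2),cv2.resize(b,(400,400),interpolation=2)]))
```

```text
(no output)
```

View pics/crop1.png

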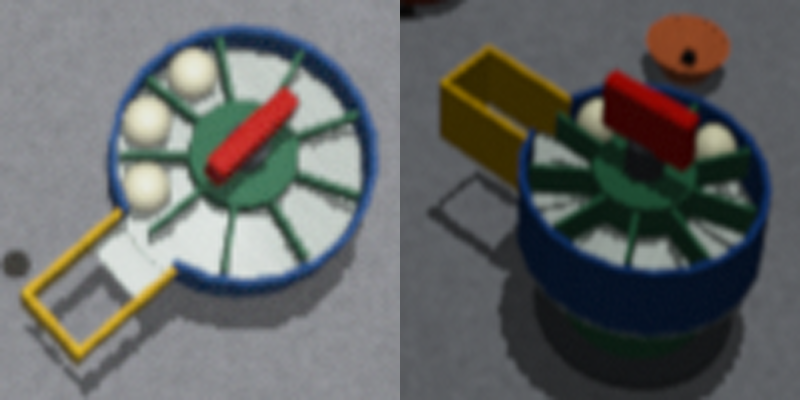

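The crop shows the bar running roughly along the spout axis, three balls on the upper-left of the drum, and the spout opening to the lower left. Measurements agree with the given sizes: spout end 144 mm from the axis, handle 85 mm from the bowl, and a 63 x 15 mm knob. Next is a planner that turns targets into rows.

```bash
cat > plan.py <<'E'
import sys,numpy as np
from station import *
from scipy.spatial.transform import Rotation as Ro
# args: x y z ang(deg of tool y, world) nrows ; prints rows from the measured pose
def plan(x,y,z,ang,n):
    s=state();R=Ro.from_quat(s['ee_rot']).as_matrix();p=s['position']
    a0=np.degrees(np.arctan2(R[1,1],R[0,1]));n=int(n)
    print('t',s['time_s'],'pos',p.round(4),'yang',a0.round(2),'tilt z',R[2,2].round(5),'j6',s['joints'][5].round(2))
    dy=-(ang-a0)/n;D=np.array([x,y,z])-p
    for i in range(n):
        a=np.radians(a0-dy*i);tx=np.array([-np.sin(a),np.cos(a)]);ty=np.array([np.cos(a),np.sin(a)])
        print([round(float(v),4) for v in (tx@D[:2]/n*1,ty@D[:2]/n,-D[2]/n)],round(dy,2))
if __name__=='__main__': plan(*map(float,sys.argv[1:]))
E
python3 plan.py .464 .359 .22 105.8 8
```

```text
t 0.1 pos [0.2119 0.48   0.2476] yang 66.18 tilt z -1.0 j6 1.57
[-0.0349, -0.0011, 0.0034] -4.95
[-0.0347, -0.0041, 0.0034] -4.95
[-0.0342, -0.0071, 0.0034] -4.95
[-0.0335, -0.01, 0.0034] -4.95
[-0.0325, -0.0129, 0.0034] -4.95
[-0.0313, -0.0156, 0.0034] -4.95
[-0.0298, -0.0183, 0.0034] -4.95
[-0.0281, -0.0208, 0.0034] -4.95
```

Call:
arm_command --series '[{"delta_pos": [-0.035, -0.001, 0.003], "yaw": -5, "gripper": 100}, {"delta_pos": [-0.035, -0.004, 0.003], "yaw": -5, "gripper": 100}, {"delta_pos": [-0.034, -0.007, 0.003], "yaw": -5, "gripper": 100}, {"delta_pos": [-0.034, -0.01, 0.003], "yaw": -5, "gripper": 100}, {"delta_pos": [-0.033, -0.013, 0.003], "yaw": -5, "gripper": 100}]' --newtons 60

```text
time_s: 0.6
position: [0.372, 0.4041, 0.2328]
ee_rot: [-0.012, 1.0, -0.0, -0.0]
wrist_force: [-0.2, 0.3, 0.6]
gripper_width: 1.0
finger_force: 0.0
```

Call:
arm_command --series '[{"delta_pos": [-0.031, -0.016, 0.02], "yaw": -5, "gripper": 100}, {"delta_pos": [-0.03, -0.018, 0.02], "yaw": -5, "gripper": 100}, {"delta_pos": [-0.028, -0.021, 0.03], "yaw": -4.6, "gripper": 100}, {"delta_pos": [0, 0, 0.04], "yaw": 0, "gripper": 60}, {"delta_pos": [0, 0, 0], "yaw": 0, "gripper": 60}]'

```text
time_s: 1.1
position: [0.4634, 0.3567, 0.1172]
ee_rot: [-0.136, 0.991, -0.003, -0.005]
wrist_force: [-0.8, -0.9, -0.5]
gripper_width: 0.689
finger_force: 0.0
```

```bash
python3 plan.py .464 .359 .026 105.8 4
python3 - <<'E'
from h import *
im=snapshot('side');np.save('side1.npy',im);b=snapshot('top')
cv2.imwrite('pics/c2.png',cv2.hconcat([cv2.resize(im[100:220,220:360],(400,343)),cv2.resize(b[210:330,110:250],(400,343))])[:,:,::-1])
E
```

```text
t 1.1 pos [0.4634 0.3567 0.1172] yang 105.67 tilt z -0.99994 j6 0.38
[-0.0003, 0.0005, 0.0228] -0.03
[-0.0003, 0.0005, 0.0228] -0.03
[-0.0003, 0.0005, 0.0228] -0.03
[-0.0003, 0.0005, 0.0228] -0.03
```

View pics/c2.png

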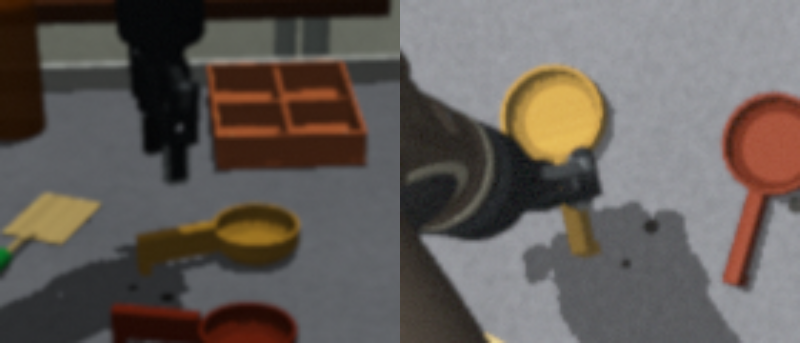

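The gripper hangs over the handle: jaw tip at crop (177,180) in the side view, handle below it at (180,245). I'll go down and grip.

Call:
arm_command --series '[{"delta_pos": [-0.001, 0.002, 0.03], "yaw": 0, "gripper": 60}, {"delta_pos": [0, 0, 0.03], "yaw": 0, "gripper": 60}, {"delta_pos": [0, 0, 0.02], "yaw": 0, "gripper": 60}, {"delta_pos": [0, 0, 0.011], "yaw": 0, "gripper": 60}, {"delta_pos": [0, 0, 0], "yaw": 0, "gripper": 60}]'

```text
time_s: 1.7
position: [0.4658, 0.3625, 0.0329]
ee_rot: [-0.138, 0.99, 0.0, 0.0]
wrist_force: [-0.0, -0.5, 0.8]
gripper_width: 0.605
finger_force: 0.0
```

Call:
arm_command --series '[{"delta_pos": [0, 0, 0], "yaw": 0, "gripper": 0}, {"delta_pos": [0, 0, 0], "yaw": 0, "gripper": 0}, {"delta_pos": [0, 0, 0], "yaw": 0, "gripper": 0}, {"delta_pos": [0, 0, 0], "yaw": 0, "gripper": 0}, {"delta_pos": [0, 0, 0], "yaw": 0, "gripper": 0}]' --newtons 60

```text
time_s: 2.2
position: [0.4669, 0.3626, 0.0342]
ee_rot: [-0.137, 0.991, 0.001, 0.001]
wrist_force: [-1.2, -0.4, 6.1]
gripper_width: 0.149
finger_force: 59.4
```

```bash
python3 plan.py .425 .1115 .095 42.4 10
```

```text
t 2.2 pos [0.4669 0.3626 0.0342] yang 105.77 tilt z -1.0 j6 0.39
[0.0109, -0.023, -0.0061] 6.34
[0.0082, -0.0241, -0.0061] 6.34
[0.0055, -0.0248, -0.0061] 6.34
[0.0028, -0.0253, -0.0061] 6.34
[-0.0, -0.0255, -0.0061] 6.34
[-0.0029, -0.0253, -0.0061] 6.34
[-0.0056, -0.0248, -0.0061] 6.34
[-0.0083, -0.0241, -0.0061] 6.34
[-0.0109, -0.023, -0.0061] 6.34
[-0.0134, -0.0216, -0.0061] 6.34
```

Call:
arm_command --series '[{"delta_pos": [0, 0, -0.02], "yaw": 0, "gripper": 0}, {"delta_pos": [0, 0, -0.025], "yaw": 0, "gripper": 0}, {"delta_pos": [0, 0, -0.02], "yaw": 0, "gripper": 0}, {"delta_pos": [0.011, -0.023, 0], "yaw": 6.3, "gripper": 0}, {"delta_pos": [0.008, -0.024, 0], "yaw": 6.3, "gripper": 0}]'

```text
time_s: 2.7
position: [0.458, 0.3119, 0.0983]
ee_rot: [-0.026, 1.0, 0.0, 0.001]
wrist_force: [-0.4, -0.6, -1.9]
gripper_width: 0.154
finger_force: 58.7
```

Call:
arm_command --series '[{"delta_pos": [0.005, -0.025, 0], "yaw": 6.3, "gripper": 0}, {"delta_pos": [0.003, -0.025, 0], "yaw": 6.3, "gripper": 0}, {"delta_pos": [0, -0.025, 0], "yaw": 6.3, "gripper": 0}, {"delta_pos": [-0.003, -0.025, 0], "yaw": 6.3, "gripper": 0}, {"delta_pos": [-0.006, -0.025, 0], "yaw": 6.3, "gripper": 0}]'

```text
time_s: 3.2
position: [0.4376, 0.1859, 0.0976]
ee_rot: [0.247, 0.969, 0.0, 0.0]
wrist_force: [0.0, -0.2, -1.9]
gripper_width: 0.144
finger_force: 58.8
```

Call:
arm_command --series '[{"delta_pos": [-0.008, -0.024, 0], "yaw": 6.3, "gripper": 0}, {"delta_pos": [-0.011, -0.023, 0], "yaw": 6.3, "gripper": 0}, {"delta_pos": [-0.013, -0.022, 0], "yaw": 6.3, "gripper": 0}, {"delta_pos": [0, 0, 0], "yaw": 0, "gripper": 0}, {"delta_pos": [0, 0, 0], "yaw": 0, "gripper": 0}]'

```text
time_s: 3.7
position: [0.4251, 0.1114, 0.0977]
ee_rot: [0.401, 0.916, 0.0, 0.0]
wrist_force: [1.0, -0.3, -2.3]
gripper_width: 0.152
finger_force: 58.9
```

```bash
python3 plan.py .425 .1115 .042 42.4 3
python3 - <<'E'
from h import *
im=snapshot('side');b=snapshot('top');np.save('top2.npy',b);np.save('side2.npy',im)
cv2.imwrite('pics/c3.png',cv2.hconcat([cv2.resize(im[150:330,210:420],(400,343)),cv2.resize(b[170:350,210:420],(400,343))])[:,:,::-1])
E
```

```text
t 3.7 pos [0.4251 0.1114 0.0977] yang 42.77 tilt z -1.0 j6 1.08
[0.0001, -0.0, 0.0186] 0.12
[0.0001, -0.0, 0.0186] 0.12
[0.0001, -0.0, 0.0186] 0.12
```

View pics/c3.png

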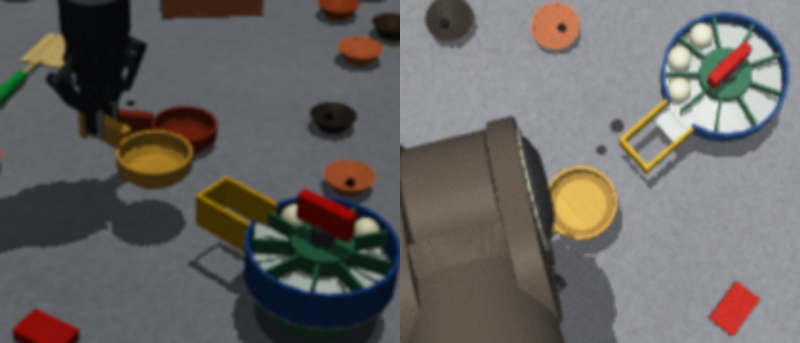

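The lamp is held level, its bowl at crop (582,203) in the top view, roughly on the spout's line. I'll measure the bowl in the hand, then lower.

Run:
```python
from h import *
for n,b in(('top',(285,250,330,300)),('side',(265,215,315,252))):
    im=np.load(n+'2.npy');m=mask(im,b,15,32);
    if n=='top':
        q=planepts(n,m,.0935);print(cv2.fitEllipse(q),q.min(0),q.max(0),cv2.minEnclosingCircle(q),cv2.boundingRect(m))
    else: print(cv2.boundingRect(m))
p=np.array([.4251,.1114]);u=np.array([-.674,.738]);print('expected',p-.085*u)
```

```text
((0.4810033142566681, 0.04976396635174751), (0.07760564982891083, 0.08408262580633163), 87.6230697631836) [0.44008464 0.01079644] [0.52252305 0.08892328] ((0.4795316755771637, 0.05389698967337608), 0.044616829603910446) (287, 257, 37, 39)
(265, 215, 47, 34)
expected [0.48239 0.04867]
```

Call:
arm_command --series '[{"delta_pos": [0, 0, 0.02], "yaw": 0.4, "gripper": 0}, {"delta_pos": [0, 0, 0.02], "yaw": 0, "gripper": 0}, {"delta_pos": [0, 0, 0.015], "yaw": 0, "gripper": 0}, {"delta_pos": [0, 0, 0], "yaw": 0, "gripper": 0}]'

```text
time_s: 4.2
position: [0.4236, 0.112, 0.0404]
ee_rot: [0.403, 0.915, -0.001, -0.002]
wrist_force: [-0.8, -1.0, -1.6]
gripper_width: 0.15
finger_force: 58.9
```

Call:
arm_command --series '[{"delta_pos": [-0.025, 0, 0], "yaw": 0, "gripper": 0}, {"delta_pos": [-0.025, 0, 0], "yaw": 0, "gripper": 0}, {"delta_pos": [-0.025, 0, 0], "yaw": 0, "gripper": 0}, {"delta_pos": [-0.02, 0, 0], "yaw": 0, "gripper": 0}, {"delta_pos": [-0.012, 0, 0], "yaw": 0, "gripper": 0}]'

```text
time_s: 4.7
position: [0.4989, 0.0321, 0.0432]
ee_rot: [0.404, 0.915, 0.0, 0.001]
wrist_force: [-0.1, 0.3, -1.6]
gripper_width: 0.151
finger_force: 58.9
```

Call:
arm_command --series '[{"delta_pos": [0, 0, 0], "yaw": 0, "gripper": 0}, {"delta_pos": [0, 0, 0], "yaw": 0, "gripper": 0}]'

```text
time_s: 4.9
position: [0.4968, 0.033, 0.0424]
ee_rot: [0.404, 0.915, 0.0, -0.0]
wrist_force: [-1.1, 0.0, -0.8]
gripper_width: 0.152
finger_force: 58.9
```

```bash
python3 plan.py .496 .033 .034 42.4 1
python3 - <<'E'
from h import *
im=snapshot('side');b=snapshot('top');np.save('top3.npy',b);np.save('side3.npy',im)
cv2.imwrite('pics/c4.png',cv2.hconcat([cv2.resize(im[210:330,280:420],(400,343)),cv2.resize(b[170:290,280:420],(400,343))])[:,:,::-1])
E
```

```text
t 4.9 pos [0.4968 0.033  0.0424] yang 42.39 tilt z -1.0 j6 0.9
[0.0006, -0.0006, 0.0084] -0.01
```

View pics/c4.png

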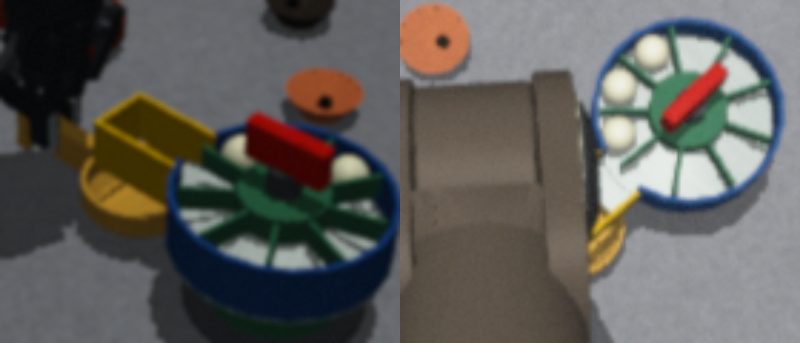

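The bowl sits under the spout (side view, bowl around crop (125,205)). I'll lower, release and lift straight up.

Call:
arm_command --series '[{"delta_pos": [0, 0, 0.004], "yaw": 0, "gripper": 0}, {"delta_pos": [0, 0, 0.0045], "yaw": 0, "gripper": 0}, {"delta_pos": [0, 0, 0], "yaw": 0, "gripper": 0}]'

```text
time_s: 5.3
position: [0.4969, 0.033, 0.0341]
ee_rot: [0.403, 0.915, 0.0, 0.0]
wrist_force: [-2.8, 1.4, 5.6]
gripper_width: 0.146
finger_force: 59.8
```

Call:
arm_command --series '[{"delta_pos": [0, 0, 0], "yaw": 0, "gripper": 50}, {"delta_pos": [0, 0, 0], "yaw": 0, "gripper": 50}, {"delta_pos": [0, 0, 0], "yaw": 0, "gripper": 50}, {"delta_pos": [0, 0, -0.02], "yaw": 0, "gripper": 50}, {"delta_pos": [0, 0, -0.04], "yaw": 0, "gripper": 50}]'

```text
time_s: 5.8
position: [0.4948, 0.0324, 0.0915]
ee_rot: [0.404, 0.915, -0.002, -0.003]
wrist_force: [0.6, -0.1, -1.3]
gripper_width: 0.501
finger_force: 0.0
```

Call:
arm_command --series '[{"delta_pos": [0, 0, -0.05], "yaw": 0, "gripper": 70}, {"delta_pos": [0, 0, -0.05], "yaw": 0, "gripper": 70}, {"delta_pos": [0.05, 0, 0], "yaw": 0, "gripper": 70}, {"delta_pos": [0.05, 0, 0], "yaw": 0, "gripper": 70}, {"delta_pos": [0, 0, 0], "yaw": 0, "gripper": 70}]'

```text
time_s: 6.3
position: [0.4268, 0.109, 0.1944]
ee_rot: [0.402, 0.916, 0.001, -0.0]
wrist_force: [0.4, -0.6, -0.2]
gripper_width: 0.702
finger_force: 0.0
```

```bash
python3 - <<'E'
from h import *
im=snapshot('side');b=snapshot('top');np.save('top4.npy',b);np.save('side4.npy',im)
cv2.imwrite('pics/c5.png',cv2.hconcat([cv2.resize(im[210:330,280:420],(400,343)),cv2.resize(b[170:290,280:420],(400,343))])[:,:,::-1])
E
python3 plan.py .6307 -.1135 .20 45.7 8
```

```text
t 6.4 pos [0.4294 0.1071 0.194 ] yang 42.51 tilt z -1.0 j6 1.07
[-0.0373, -0.0001, -0.0007] -0.4
[-0.0373, -0.0003, -0.0007] -0.4
[-0.0373, -0.0006, -0.0007] -0.4
[-0.0373, -0.0009, -0.0007] -0.4
[-0.0373, -0.0011, -0.0007] -0.4
[-0.0373, -0.0014, -0.0007] -0.4
[-0.0373, -0.0016, -0.0007] -0.4
[-0.0373, -0.0019, -0.0007] -0.4
```

View pics/c5.png

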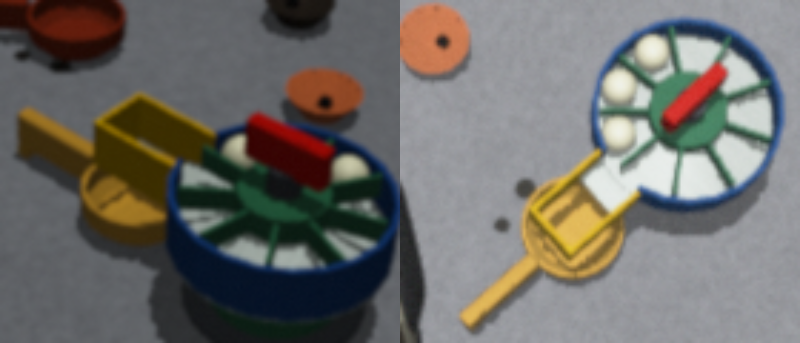

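The lamp stands with its bowl at about crop (573,228), i.e. top-image pixel (340.6,249.8), and its handle points away from the drum. I'll check that and go to the knob.

Run:
```python
from h import *
P=ray('top',(340.6,249.8),.03);print(P, P[:2]-[.5525,-.0279])
for z in(.0,.049,.09):print(z,ray('top',(340.6,249.8),z))
```

```text
[ 0.55029442 -0.02940023  0.03      ] [-0.00220558 -0.00150023]
0.0 [ 0.55566102 -0.03051773  0.        ]
0.049 [ 0.54689558 -0.02869247  0.049     ]
0.09 [ 0.53956123 -0.02716521  0.09      ]
```

Call:
arm_command --series '[{"delta_pos": [-0.04, 0, 0], "yaw": -0.8, "gripper": 70}, {"delta_pos": [-0.04, -0.001, 0], "yaw": -0.8, "gripper": 70}, {"delta_pos": [-0.04, -0.001, 0], "yaw": -0.8, "gripper": 70}, {"delta_pos": [-0.04, -0.001, 0], "yaw": -0.8, "gripper": 70}, {"delta_pos": [-0.04, -0.001, 0], "yaw": 0, "gripper": 70}]'

```text
time_s: 6.9
position: [0.5672, -0.0432, 0.1932]
ee_rot: [0.379, 0.925, -0.0, -0.0]
wrist_force: [-0.2, -0.1, 0.6]
gripper_width: 0.703
finger_force: 0.0
```

Call:
arm_command --series '[{"delta_pos": [-0.04, -0.001, 0], "yaw": 0, "gripper": 70}, {"delta_pos": [-0.04, -0.002, 0], "yaw": 0, "gripper": 70}, {"delta_pos": [-0.018, -0.002, 0], "yaw": 0, "gripper": 70}, {"delta_pos": [0, 0, 0], "yaw": 0, "gripper": 70}, {"delta_pos": [0, 0, 0], "yaw": 0, "gripper": 70}]'

```text
time_s: 7.4
position: [0.6321, -0.1136, 0.1927]
ee_rot: [0.379, 0.925, -0.0, -0.001]
wrist_force: [-0.1, -0.5, -0.1]
gripper_width: 0.699
finger_force: 0.0
```

```bash
python3 plan.py .6307 -.1135 .127 45.7 4
```

```text
t 7.4 pos [ 0.6321 -0.1136  0.1927] yang 45.46 tilt z -1.0 j6 0.6
[0.0003, -0.0002, 0.0164] -0.06
[0.0003, -0.0002, 0.0164] -0.06
[0.0003, -0.0002, 0.0164] -0.06
[0.0003, -0.0002, 0.0164] -0.06
```

Call:
arm_command --series '[{"delta_pos": [0.001, -0.001, 0.02], "yaw": 0, "gripper": 70}, {"delta_pos": [0, 0, 0.02], "yaw": 0, "gripper": 60}, {"delta_pos": [0, 0, 0.015], "yaw": 0, "gripper": 60}, {"delta_pos": [0, 0, 0.01], "yaw": 0, "gripper": 60}, {"delta_pos": [0, 0, 0], "yaw": 0, "gripper": 60}]'

```text
time_s: 7.9
position: [0.6296, -0.1118, 0.1276]
ee_rot: [0.378, 0.926, -0.0, -0.001]
wrist_force: [0.1, -0.2, -0.8]
gripper_width: 0.597
finger_force: 0.0
```

Call:
arm_command --series '[{"delta_pos": [0, 0, 0], "yaw": 0, "gripper": 0}, {"delta_pos": [0, 0, 0], "yaw": 0, "gripper": 0}, {"delta_pos": [0, 0, 0], "yaw": 0, "gripper": 0}, {"delta_pos": [0, 0, 0], "yaw": 0, "gripper": 0}, {"delta_pos": [0, 0, 0], "yaw": 0, "gripper": 0}]' --newtons 45

```text
time_s: 8.4
position: [0.6313, -0.1129, 0.1313]
ee_rot: [0.378, 0.926, -0.0, 0.001]
wrist_force: [-3.1, -1.2, 6.2]
gripper_width: 0.153
finger_force: 60.0
```

```bash
python3 plan.py .6307 -.1135 .127 45.7 1
```

```text
t 8.4 pos [ 0.6313 -0.1129  0.1313] yang 45.56 tilt z -1.0 j6 0.6
[0.0, -0.0008, 0.0043] -0.14
```

Call:
arm_command --series '[{"delta_pos": [0, 0, 0], "yaw": -2, "gripper": 0}, {"delta_pos": [0, 0, 0], "yaw": -2, "gripper": 0}, {"delta_pos": [0, 0, 0], "yaw": -2, "gripper": 0}, {"delta_pos": [0, 0, 0], "yaw": -2, "gripper": 0}, {"delta_pos": [0, 0, 0], "yaw": -2, "gripper": 0}]'

```text
time_s: 8.9
position: [0.6308, -0.1135, 0.1313]
ee_rot: [0.296, 0.955, -0.001, 0.001]
wrist_force: [-5.2, -2.9, 7.6]
gripper_width: 0.157
finger_force: 60.1
```

Call:
arm_command --series '[{"delta_pos": [0, 0, 0], "yaw": -2, "gripper": 0}, {"delta_pos": [0, 0, 0], "yaw": -2, "gripper": 0}, {"delta_pos": [0, 0, 0], "yaw": -2, "gripper": 0}, {"delta_pos": [0, 0, 0], "yaw": -2, "gripper": 0}, {"delta_pos": [0, 0, 0], "yaw": -2, "gripper": 0}]'

```text
time_s: 9.4
position: [0.6305, -0.1141, 0.1313]
ee_rot: [0.212, 0.977, -0.001, 0.001]
wrist_force: [-7.0, -4.7, 8.2]
gripper_width: 0.159
finger_force: 60.2
```

Call:
arm_command --series '[{"delta_pos": [0, 0, 0], "yaw": -2, "gripper": 0}, {"delta_pos": [0, 0, 0], "yaw": -2, "gripper": 0}, {"delta_pos": [0, 0, 0], "yaw": -2, "gripper": 0}, {"delta_pos": [0, 0, 0], "yaw": -2, "gripper": 0}, {"delta_pos": [0, 0, 0], "yaw": -2, "gripper": 0}]'

```text
time_s: 9.9
position: [0.6302, -0.1148, 0.1313]
ee_rot: [0.126, 0.992, -0.002, 0.001]
wrist_force: [-8.1, -7.0, 8.9]
gripper_width: 0.157
finger_force: 60.3
```

Call:
arm_command --series '[{"delta_pos": [0, 0, 0], "yaw": -2, "gripper": 0}, {"delta_pos": [0, 0, 0], "yaw": -2, "gripper": 0}, {"delta_pos": [0, 0, 0], "yaw": 0, "gripper": 0}, {"delta_pos": [0, 0, 0], "yaw": 0, "gripper": 0}, {"delta_pos": [0, 0, 0], "yaw": 0, "gripper": 0}]'

```text
time_s: 10.4
position: [0.6301, -0.1151, 0.1313]
ee_rot: [0.092, 0.996, -0.002, 0.001]
wrist_force: [-7.7, -8.5, 8.8]
gripper_width: 0.153
finger_force: 60.2
```

Call:
arm_command --series '[{"delta_pos": [0, 0, 0], "yaw": 0, "gripper": 0}, {"delta_pos": [0, 0, 0], "yaw": 0, "gripper": 0}, {"delta_pos": [0, 0, 0], "yaw": 0, "gripper": 0}, {"delta_pos": [0, 0, 0], "yaw": 0, "gripper": 0}, {"delta_pos": [0, 0, 0], "yaw": 0, "gripper": 0}]'

```text
time_s: 10.9
position: [0.6301, -0.1151, 0.1313]
ee_rot: [0.092, 0.996, -0.002, 0.001]
wrist_force: [-7.9, -9.3, 8.4]
gripper_width: 0.156
finger_force: 60.2
```

```bash
python3 plan.py .6307 -.1135 .127 123 1;python3 - <<'E'
from h import *
im=snapshot('side');b=snapshot('top')
cv2.imwrite('pics/c6.png',cv2.hconcat([cv2.resize(im[210:330,280:420],(400,343)),cv2.resize(b[170:290,280:420],(400,343))])[:,:,::-1])
E
```

```text
t 10.9 pos [ 0.6301 -0.1151  0.1313] yang 79.46 tilt z -0.99999 j6 0.01
[-0.0003, 0.0016, 0.0043] -43.54
```

View pics/c6.png

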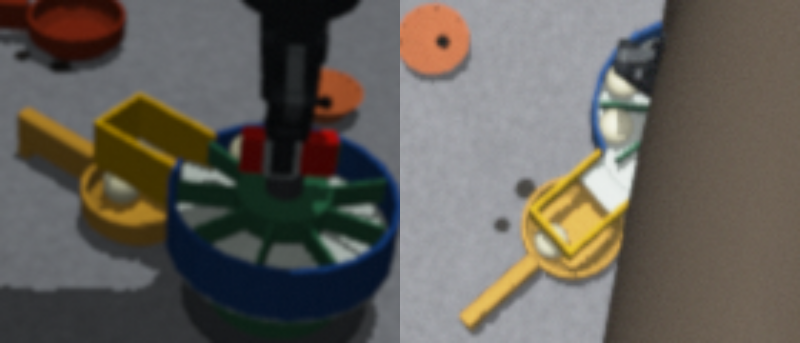

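One ball lies in the bowl (side crop (120,188), top crop (548,243)); the other two are still in the drum. I'll turn another 43 degrees.

Call:
arm_command --series '[{"delta_pos": [0, 0, 0], "yaw": -2, "gripper": 0}, {"delta_pos": [0, 0, 0], "yaw": -2, "gripper": 0}, {"delta_pos": [0, 0, 0], "yaw": -2, "gripper": 0}, {"delta_pos": [0, 0, 0], "yaw": -2, "gripper": 0}, {"delta_pos": [0, 0, 0], "yaw": -2, "gripper": 0}]'

```text
time_s: 11.5
position: [0.63, -0.1158, 0.1313]
ee_rot: [0.004, 1.0, -0.003, 0.0]
wrist_force: [-7.5, -11.1, 8.7]
gripper_width: 0.151
finger_force: 60.4
```

Call:
arm_command --series '[{"delta_pos": [0, 0, 0], "yaw": -2, "gripper": 0}, {"delta_pos": [0, 0, 0], "yaw": -2, "gripper": 0}, {"delta_pos": [0, 0, 0], "yaw": -2, "gripper": 0}, {"delta_pos": [0, 0, 0], "yaw": -2, "gripper": 0}, {"delta_pos": [0, 0, 0], "yaw": -2, "gripper": 0}]'

```text
time_s: 12.0
position: [0.6301, -0.1165, 0.1313]
ee_rot: [-0.082, 0.997, -0.004, 0.0]
wrist_force: [-7.4, -14.5, 7.7]
gripper_width: 0.153
finger_force: 60.4
```

Call:
arm_command --series '[{"delta_pos": [0, 0, 0], "yaw": -2, "gripper": 0}, {"delta_pos": [0, 0, 0], "yaw": -2, "gripper": 0}, {"delta_pos": [0, 0, 0], "yaw": -2, "gripper": 0}, {"delta_pos": [0, 0, 0], "yaw": -2, "gripper": 0}, {"delta_pos": [0, 0, 0], "yaw": -2, "gripper": 0}]'

```text
time_s: 12.5
position: [0.6303, -0.1172, 0.1313]
ee_rot: [-0.169, 0.986, -0.004, -0.0]
wrist_force: [-6.4, -17.2, 8.1]
gripper_width: 0.156
finger_force: 60.5
```

Call:
arm_command --series '[{"delta_pos": [0, 0, 0], "yaw": -2, "gripper": 0}, {"delta_pos": [0, 0, 0], "yaw": -2, "gripper": 0}, {"delta_pos": [0, 0, 0], "yaw": -2, "gripper": 0}, {"delta_pos": [0, 0, 0], "yaw": -2, "gripper": 0}, {"delta_pos": [0, 0, 0], "yaw": -2, "gripper": 0}]'

```text
time_s: 13.0
position: [0.6306, -0.1179, 0.1313]
ee_rot: [-0.254, 0.967, -0.005, -0.001]
wrist_force: [-4.7, -19.1, 8.2]
gripper_width: 0.155
finger_force: 59.6
```

Call:
arm_command --series '[{"delta_pos": [0, 0, 0], "yaw": -2, "gripper": 0}, {"delta_pos": [0, 0, 0], "yaw": -1, "gripper": 0}, {"delta_pos": [0, 0, 0], "yaw": 0, "gripper": 0}, {"delta_pos": [0, 0, 0], "yaw": 0, "gripper": 0}, {"delta_pos": [0, 0, 0], "yaw": 0, "gripper": 0}]'

```text
time_s: 13.5
position: [0.6307, -0.1182, 0.1313]
ee_rot: [-0.278, 0.96, -0.005, -0.001]
wrist_force: [-5.0, -19.7, 6.7]
gripper_width: 0.155
finger_force: 59.5
```

```bash
python3 plan.py .6307 -.1135 .127 123 1;python3 - <<'E'
from h import *
im=snapshot('side');b=snapshot('top')
cv2.imwrite('pics/c7.png',cv2.hconcat([cv2.resize(im[210:330,280:420],(400,343)),cv2.resize(b[170:290,280:420],(400,343))])[:,:,::-1])
E
```

```text
t 13.5 pos [ 0.6307 -0.1182  0.1313] yang 122.33 tilt z -0.99994 j6 -0.74
[-0.0025, 0.0039, 0.0043] -0.67
```

View pics/c7.png

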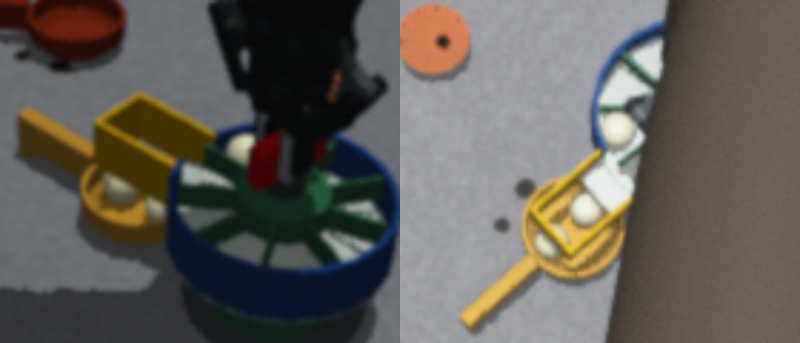

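Both balls are in the bowl (top crop (548,243) and (586,208)) and the third is in the drum at (618,130). I'll relieve the side force, release and retreat upward.

Call:
arm_command --series '[{"delta_pos": [0.001, -0.002, 0], "yaw": 0, "gripper": 0}, {"delta_pos": [0.001, -0.002, 0], "yaw": 0, "gripper": 0}, {"delta_pos": [0, 0, 0], "yaw": 0, "gripper": 50}, {"delta_pos": [0, 0, 0], "yaw": 0, "gripper": 60}, {"delta_pos": [0, 0, 0], "yaw": 0, "gripper": 60}]'

```text
time_s: 14.1
position: [0.6315, -0.1168, 0.1291]
ee_rot: [-0.281, 0.96, -0.0, 0.0]
wrist_force: [-1.2, -0.9, 0.0]
gripper_width: 0.6
finger_force: 0.0
```

Call:
arm_command --series '[{"delta_pos": [0, 0, -0.01], "yaw": 0, "gripper": 60}, {"delta_pos": [0, 0, -0.03], "yaw": 0, "gripper": 60}, {"delta_pos": [0, 0, -0.04], "yaw": 0, "gripper": 60}, {"delta_pos": [0, 0, -0.04], "yaw": 0, "gripper": 60}, {"delta_pos": [0, 0, 0], "yaw": 0, "gripper": 60}]'

```text
time_s: 14.6
position: [0.6332, -0.117, 0.256]
ee_rot: [-0.281, 0.96, -0.002, 0.004]
wrist_force: [0.7, -0.0, 1.6]
gripper_width: 0.599
finger_force: 0.0
```

Call:
arm_command --series '[{"delta_pos": [0.04, 0.04, 0], "yaw": 0, "gripper": 60}, {"delta_pos": [0.04, 0.04, 0], "yaw": 0, "gripper": 60}, {"delta_pos": [0.04, 0.04, 0], "yaw": 0, "gripper": 60}, {"delta_pos": [0, 0, 0], "yaw": 0, "gripper": 60}, {"delta_pos": [0, 0, 0], "yaw": 0, "gripper": 60}]'

```text
time_s: 15.1
position: [0.4842, -0.0844, 0.2496]
ee_rot: [-0.281, 0.96, -0.0, 0.001]
wrist_force: [-0.0, 0.3, 0.6]
gripper_width: 0.601
finger_force: 0.0
```

Run:
```python
from h import *
im=snapshot('side');b=snapshot('top');print(state()['position'],state()['time_s'])
cv2.imwrite('pics/c8.png',cv2.hconcat([cv2.resize(im[210:330,280:420],(400,343)),cv2.resize(b[170:290,280:420],(400,343))])[:,:,::-1])
```

```text
[ 0.48590597 -0.08477924  0.24926438] 15.2
```

View pics/c8.png

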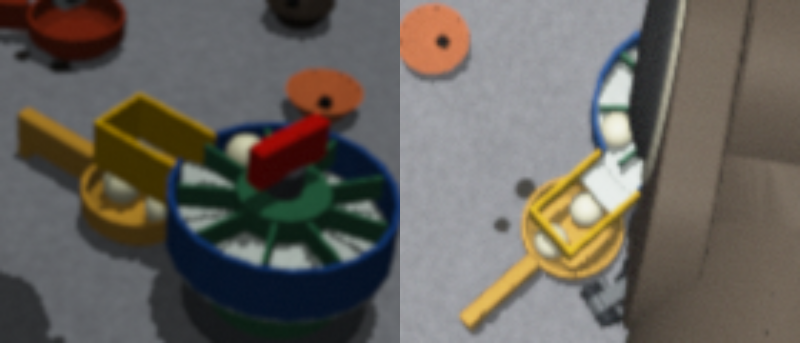

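The arm is clear. Two balls are in the bowl (top crop (548,243) and (586,208)), the third is in the drum at (618,130), and the lamp has not moved. Handing in.

```bash
python3 -c "
from station import *
print(sign_off())"
```

```text
the job is handed in; nothing more can be done
None
```

The job is handed in at about 15 s: the final pictures show the brass lamp under the spout with two balls in its bowl, the third ball still in the drum, and the gripper clear of everything; the sign-off returned no verdict.

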